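# Seat a winch spindle in a V-block for a run-out check

### The job

The winch spindle is due for its run-out check: lift the loose lid off the green parts pan by its knob and set it down flat, knob up, on the bench top, then take the spindle out and lay it gently in the V-block, thin brass-coloured journal towards the dial gauge and barrel about midway along the block. Finish while holding it there, still pressing the spindle down into the V with about 15 N so that it bears firmly on both flanks. Do not knock the spindle against the bench, the granite plate or the gauge, and leave the other things where they are.

Things in the scene. Friction and masses are not known exactly. Their poses are not given: they have to be found in the camera images.
- pan: open rectangular green steel parts pan, fixed, 200 (x) x 130 (y) x 54 mm high, walls and floor 3 mm, a small wire handle standing out 15 mm at each end; origin at the centre of its underside on the bench, x along its length. Inside, two white 10 mm wide cradles at x = -40 and +40 mm carry the spindle with its axis along x, 25 mm above the origin; between the cradles the spindle is clear all round (7 mm under it).
- lid: loose green lid of the pan, 0.26 kg: plate 206 x 136 x 3 mm, under it an 8 mm deep locating lip (190 x 118 mm) that sits inside the pan's rim with 2 mm play; origin at the centre of the lip's underside (so 46 mm above the pan's origin when on, 0 when the lid lies flat on the bench), z up. The plate's top is 11 mm above the origin.
- lid_knob (a point): centre of the lid's round black knob: head 30 mm across and 20 mm high, from 23 to 43 mm above the lid's origin, on a 16 mm neck 12 mm high; this point is 33 mm above the lid's origin.
- spindle: loose winch spindle, about 0.45 kg: ground steel barrel 30 mm across and 110 mm long (x from -55 to +55 mm) with a thin brass-coloured journal 18 mm across and 24 mm long on its +x end (with a dark keyway); origin on the axis at the middle of the barrel, x along the axis towards the journal (it may be rolled to any angle about x). The mass centre is 4 mm from the origin towards the journal, or nearer.
- journal_end (a point): centre of the end face of the journal, 79 mm from the spindle's origin along its +x.
- plate: dark granite surface plate, fixed, 300 (x) x 200 (y) x 50 mm high; origin at the centre of its underside. The dial gauge is fixed on it at its +x end: blue magnetic base 58 x 50 x 55 mm at x 113, y 62 mm, a column up to 270 mm above the bench, and an arm that carries a 42 mm dial at x 86 to 102, y -2 mm, from 157 to 200 mm above the bench, its plunger reaching down to 122 mm above the bench.
- vblock: steel magnetic V-block fixed on the plate, 80 (x) x 60 (y) x 45 mm high, a 90 degree V, 28 mm wide at the top face and 14 mm deep, running along x; origin at the centre of its underside, 50 mm above the bench; +x points towards the dial gauge.
- vee_seat (a point): where the spindle's origin lies when it is seated in the V and midway along the block: 52.2 mm above the block's origin, 7.2 mm above the block's top face. Its x runs along the V towards the dial gauge, z up. A seated spindle's barrel top is 15 mm above this point.
- flank_left: bright hardened flank of the V on the +y side, fixed in the block, 80 mm long, sloping at 45 degrees; origin at the middle of the line on which the barrel bears (10.6 mm to +y of vee_seat and 10.6 mm below it).
- flank_right: the same flank on the -y side of the V (10.6 mm to -y of vee_seat and 10.6 mm below it).
- table: the wooden bench, top at height 0.
- roller: white plastic grooved guide roller, 44 mm across and 38 mm high, standing on the gauge-side corner of the granite plate; bystander. Origin under its centre.
- bushing: copper-coloured bushing, 32 mm across and 22 mm high, standing on the robot-side corner of the granite plate; bystander. Origin under its centre.
- wrench: steel spanner 190 mm long lying flat on the bench between the pan and the plate, on the far side; bystander. Origin near its middle.
- grease_jar: yellow jar with a red cap, 72 mm across and 70 mm high, on the bench beyond the far end of the pan; bystander. Origin under its centre.
Things that resemble listed ones, but are neither listed nor needed, are in the scene too. What is shaped like the lid but blue or brown is not meant.

How it is judged (in metres and radians):
On the way, in this order (a step that is already met when the one before it is completed fails the run):
1. the lid lies flat on the bench top, knob up, let go (height (world z) of lid between -0.004 and 0.006 m and angle between lid's own z axis and vertical below 0.06 rad and height (world z) of lid_knob above 0.025 m and linear speed of lid below 0.02 m/s and contact force between the fingers and lid below 0.3 N), for 0.2 s.
2. the spindle lies in the V-block, journal towards the gauge, barrel about midway (x of spindle in the frame of vee_seat between -0.012 and 0.012 m and y of spindle in the frame of vee_seat between -0.002 and 0.002 m and z of spindle in the frame of vee_seat between -0.003 and 0.002 m and angle between the x axis of spindle and the x axis of vee_seat, either way round below 0.03 rad and x of journal_end in the frame of vee_seat above 0.05 m), for 0.2 s.
At the end, for the whole second after the job is handed in: Fingers press the spindle (over 3 N), each flank bears 5 to 40 N; axis within 2 mm sideways, -3 to +2 mm in height and 0.03 rad of seated, barrel within 12 mm of midway, journal on the gauge side, at rest. Lid flat on the bench, knob up, let go (all of step 1 and all of step 2 and contact force between spindle and flank_left between 5 and 40 N and contact force between spindle and flank_right between 5 and 40 N and contact force between the fingers and spindle above 3 N and linear speed of spindle below 0.02 m/s); the arm keeps its last pose, push and grip.
It fails at once if the spindle knocks against the bench, the granite plate or the dial gauge (contact force between spindle and table above 1 N or contact force between spindle and plate above 1 N).
It fails at once if the spindle is dropped or slammed into the V (contact force between spindle and flank_left above 60 N or contact force between spindle and flank_right above 60 N or (distance between spindle and vee_seat below 0.015 m and linear speed of spindle above 0.3 m/s)).
It fails at once if a bystander is pushed out of place by more than 20 mm (distance of any of roller, bushing, wrench, grease_jar from where it was at the start of the episode above 0.02 m).
It also fails if it takes over 64 s, if anything falls off the work surface, if the arm or the gripper's body presses on something with over 40 N, if the wrist force passes 120 N, or if a joint passes its speed limit or range.

### The arm

A 6-joint arm with a two-finger parallel gripper is mounted at the origin on the work surface. World frame = base frame: x ahead of the robot, y to its left, z up, the work surface at z = 0. Lengths are in mm, angles in rad, forces in N, time in s.
With the tool pointing down it reaches from about 350 to 775 mm from the base axis. Payload 7.3 kg.
Tool frame: the origin (TCP) lies between the finger pads; the fingertips stand 8 mm ahead of it and the grasp point (between the pads) lies 11 mm behind it; y points along the fingers, z is the direction in which the jaws open and shut, and the axes are right-handed (so a half turn about y gives the same grasp; the last joint's range is limited). The gripper opens to 92 mm and grips with 3 to 60 N. Pads are 19 mm wide; open, the fingers measure 130 mm over their backs; the gripper's body (75 mm by 190 mm) begins 47 mm behind the grasp point.
Start: joints at [-1.336, 0.342, 1.524, -0, 1.275, -0.146], TCP at [195.146, -487.403, 234.741] pointing down, gripper open.
Joint ranges: [-2.53, 2.53], [-0.77, 2.02], [0.04, 2.7], [-1, 4.14], [0.28, 2.66], [-3.11, 3.11]. Speed limits (rad/s): [2.57, 2.57, 3.14, 3.14, 3.14, 3.14].

### API

Orientations are given as [roll, pitch, yaw] about the fixed x, y, z axes, in that order (R = Rz(yaw) Ry(pitch) Rx(roll)).
In Python, from plant import bot, vision, job gives the robot as it stands. The module is installed in compiled form; this text tells all that it offers.
- The arm moves only by the tool arm_command, never from a script. Its argument "deltas" is a list of rows, each a list of 4 numbers: the shift along the tool's x, y, z in m, then the turn about the tool's y in degrees. In form: [[x, y, z, twist], ...]. A call has 1 to 5 rows; each row shifts and turns the commanded pose from where the row before left it, along the tool's axes as they then stand; what a row does not reach is not made up. A row lasts 1/10 s, in which the tool goes at most 50 mm and 8.59 degrees, less where a joint would pass 70% of its speed; a pose out of reach is approached as far as the arm can. A call is refused whole if a number of a shift passes 0.05 or a number of a turn 8.59, either way. A call with a gripper value outside its range is refused whole. "claw" is the closure in counts, from 0 (fully open) to 255 (shut), set as the call begins (left out, the last holds). The fingers move at their own pace and stop on an object; the grip force is fixed at half the most. Time passes only in rows, so rows that do not move let the fingers close. It gives the time, the measured TCP pose, the force and the opening at its end, in the units of the state.
- bot.get_obs(): the state, without advancing time (a new reading comes with each control period).
- vision.capture(name): name is "scene" or "side" or "wrist"; returns a dict with "img" (384x512x3 uint8, red, green, blue), "camera_matrix" (3x3 intrinsics, pixels), "world_to_cam" (4x4, takes a point from world to camera coordinates); the wrist camera has in their place "mount" (4x4, takes a point from camera to tool coordinates, whose origin is the TCP and whose axes are the tool frame's). Camera axes: x right, y down, z forward; pixel columns grow to the right and rows downward; lengths in mm; the calibration is good to about 2 mm. A picture is of the moment at which its call begins: read the wrist's pose just before it. There is no depth.
- job.close_job(): hands the job in, once; it reports no verdict.
Trained networks look in a picture, given as the dict that the camera call returned (one of the last four; its "shot" number tells which), for a name from the list of things; names that differ only in an ending like _2 or _b are one class to them, and where a whole thing is asked for, a point or a joint stands for the part that bears it (a point fixed in the world has none). Each returns a list of dicts, best first, with "confidence" (0 to 1); they miss things now and then, are a little off and sometimes report something else, mostly with a low value. They report only what shows in the picture. A call takes as long as a camera call. They do not tell look-alikes from the thing itself.
- vision.find_in(picture, name): "xyz" ([x, y, z] in mm, in the coordinates of the camera as it stood for that picture, good to about 4 mm: the middle of the surface that is visible of it).
- vision.regions_of(picture, name): "mask" (384x512 bool, what is visible of it).
The state is a dict: "time": time; "joint_positions": joint angles; "dq": joint speeds; "tau": joint torques, N m; "tool_pos": TCP position; "tcp_rot": TCP orientation; "contact_force": force on the tool from outside, world axes, zero at the start; "moment": the same for the moment, N m; "grip_width": finger opening in mm.
Only numpy, scipy, OpenCV 4.12 (cv2) and the standard library are available. Lean on these libraries where they do the work, as an engineer would, in place of code of your own. Each camera call takes 0.05 s, during which the arm holds its last target. There are 200 camera calls.

## Working session

There is one attempt and no reset: what is moved stays moved. The work goes in short steps, Python scripts to look and compute and a tool call to move; the robot and the scene stay as the last step left them, time stands still between calls to the robot, and variables do not carry over. Pictures are saved under pics/ and viewed, about 8 in all and at most 12, crops included, and the job is handed in when it is done.

Besides the shell and the picture viewer there is one more tool, called after "Emit:" as a command line: name --pt "numbers of a row" for each row, then --argument value for the rest. arm_command: Moves the arm, as the interface text tells. Its arguments: {"type":"object","properties":{"deltas":{"type":"array","items":{"type":"array","items":{"type":"number"}}},"claw":{"type":"number"}},"required":["deltas"]}

```bash
mkdir -p pics
cat > h.py <<'E'
import numpy as np, cv2
from plant import bot, vision, job
from scipy.spatial.transform import Rotation as R
def tool():
    o=bot.get_obs(); T=np.eye(4); T[:3,:3]=R.from_euler('xyz',o['tcp_rot']).as_matrix(); T[:3,3]=o['tool_pos']; return T
def cap(n):
    T=tool(); p=vision.capture(n)
    p['c2w']=T@p['mount'] if n=='wrist' else np.linalg.inv(p['world_to_cam'])
    return p
def save(p,f,crop=None,s=1):
    im=p['img'][...,::-1]
    if crop: im=im[crop[1]:crop[3],crop[0]:crop[2]]
    cv2.imwrite('pics/'+f,cv2.resize(im,None,fx=s,fy=s,interpolation=cv2.INTER_CUBIC))
def w(p,x): return (p['c2w']@np.r_[x,1])[:3]
def proj(p,X):
    c=(np.linalg.inv(p['c2w'])@np.r_[X,1])[:3]; u=p['camera_matrix']@c; return u[:2]/u[2]
def ray(p,uv,z):  # pixel to plane z
    d=p['c2w'][:3,:3]@np.linalg.solve(p['camera_matrix'],np.r_[uv,1.]); o=p['c2w'][:3,3]
    return o+d*(z-o[2])/d[2]
E
cat > a.py <<'E'
from h import *
np.set_printoptions(precision=1,suppress=True)
print(bot.get_obs()); print(tool())
for n in ['scene','side']:
    p=cap(n); save(p,n+'0.png',s=1.5)
    print(n, p['c2w'][:3,3])
    for k in ['pan','lid','lid_knob','spindle','plate','vblock','vee_seat','flank_left','flank_right','roller','bushing','wrench','grease_jar']:
        try:
            for d in vision.find_in(p,k)[:3]:
                X=w(p,d['xyz']); print(k,round(d['confidence'],2),X,proj(p,X))
        except Exception as e: print(k,e)
E
python3 a.py
```

```text
{'time': 0.0, 'joint_positions': array([-1.3,  0.3,  1.5, -0. ,  1.3, -0.1]), 'dq': array([-0.,  0., -0.,  0.,  0., -0.]), 'tau': array([ -0. , -43.1, -24.4,   0.1,   0.1,  -0. ]), 'tool_pos': array([ 195., -487.,  234.]), 'tcp_rot': array([-1.6,  0. , -2.8]), 'contact_force': array([-1.2, -0.7,  0.3]), 'moment': array([ 0., -0., -0.]), 'grip_width': 91.79264126871914}
[[  -0.9   -0.     0.4  195. ]
 [  -0.4    0.    -0.9 -487. ]
 [  -0.    -1.    -0.   234. ]
 [   0.     0.     0.     1. ]]
scene [1148.3 -448.2 1085.4]
pan 0.74 [632.9 117.1  27.5] [281.6 232. ]
pan 0.48 [593.8 163.9  56.5] [283.8 212.3]
lid 0.93 [231.8 255.1   8.8] [235.9 155.6]
lid 0.76 [332.9 578.   11.5] [309.6 131.9]
lid 0.68 [592.7 164.8  56. ] [283.7 212.1]
lid_knob 0.76 [231.8 256.   12.8] [236.  154.8]
lid_knob 0.74 [330.4 578.3   9.1] [309.2 132. ]
lid_knob 0.58 [595.1 166.7  58.1] [284.7 211.8]
spindle 0.49 [ 487.9 -197.8   88.7] [174.5 248.5]
plate 0.78 [ 617.1 -228.4   47.1] [193.3 290. ]
vblock 0.72 [ 504.3 -185.9   95.6] [180.5 248.3]
vee_seat 0.62 [ 505.9 -186.8   92.1] [180.8 249.5]
flank_right 0.69 
[... 369 characters left out ...]
  57.9] [223.5 211.7]
lid 0.74 [341.1 552.1  12.9] [324.4 363.1]
lid 0.71 [ 628.7 -280.4   76.9] [223.5 105.5]
lid_knob 0.94 [225.1 279.3  15.1] [359.8 253.8]
lid_knob 0.78 [582.4 184.5  54.7] [225.5 213.6]
lid_knob 0.65 [343.8 553.9   9.7] [323.  364.4]
plate 0.69 [ 583.3 -155.4   48.8] [234.3 134.8]
vblock 0.88 [ 491.4 -164.3   87.2] [261.7 124.2]
vee_seat 0.72 [ 492.6 -163.2   82.5] [261.4 125.6]
flank_right 0.53 [ 483.9 -187.7   83. ] [264.1 120.9]
roller 0.57 [ 629.5 -279.    80.6] [223.2 104.9]
bushing 0.41 [ 410.7 -232.6   63.1] [285.6 117.6]
wrench 0.59 [746.9   4.3   8.2] [179.8 176.9]
wrench 0.43 [ 628.  -281.6   78.5] [223.7 104.9]
grease_jar 0.73 [741.2 199.1  57.6] [166.6 216.1]
```

View pics/scene0.png

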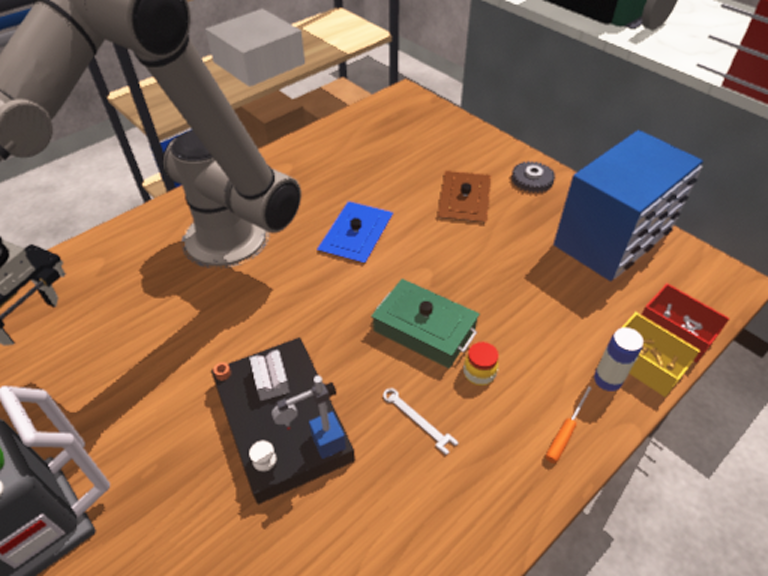

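View pics/side0.png

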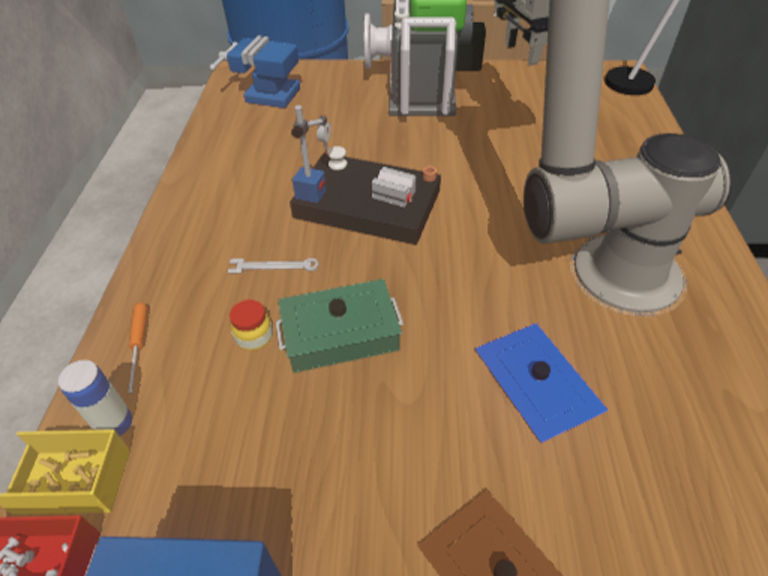

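Scene view: the green lid is on the pan with its knob at about (283,206) px, the blue lid's knob is at (236,150) and the brown lid's at (310,126). Only the green one fits the task. The V-block is at (180,248) px, with the gauge on the plate's far (+x) end. Next I turn the corners into rough poses.

```bash
cat > b.py <<'E'
from h import *
np.set_printoptions(precision=1,suppress=True)
s=cap('scene'); d=cap('side')
for nm,p,z,c in [('lid',s,57,[(404,281),(479,320),(441,355),(373,316)]),('lid',d,57,[(280,296),(383,281),(399,338-2),(292,352)]),
 ('plate',s,50,[(213,380),(300,339),(353,453),(258,494)]),('plate',d,50,[(293,205),(329,157),(440,180),(419,233)]),
 ('knob',s,89,[(425,308-2)]),('knob',d,89,[(337,307)]),('vb',s,95,[(249,358),(275,350),(289,389),(262,395)]),('blue',s,11,[(345,203),(392,208),(369,262),(318,252)])]:
    X=np.array([ray(p,np.array(q)/1.5,z) for q in c]); print(nm,X[:,:2].tolist() if 0 else X[:,:2], X.mean(0))
p=cap('wrist'); print(p['mount'],p['camera_matrix'])
T=tool(); print(R.from_matrix(T[:3,:3]).as_euler('xyz'), T[:3,:3].T@(np.array([590,172,320])-T[:3,3]), np.degrees(np.arctan2(T[1,2],T[0,2])))
E
python3 b.py
```

```text
lid [[478.7 205.5]
 [677.6 248.5]
 [687.  117.8]
 [509.2  81.1]] [588.1 163.2  57. ]
lid [[697.5 130.3]
 [504.1  88.3]
 [471.2 219.1]
 [656.3 257.6]] [582.3 173.8  57. ]
plate [[ 409.  -273.2]
 [ 445.5  -76.2]
 [ 729.6 -162.8]
 [ 674.9 -340.7]] [ 564.7 -213.2   50. ]
plate [[ 712.7 -142.2]
 [ 650.3 -323.1]
 [ 383.3 -236.5]
 [ 433.4  -55.9]] [ 544.9 -189.4   50. ]
knob [[585.3 168.3]] [585.3 168.3  89. ]
knob [[582.3 181.3]] [582.3 181.3  89. ]
vb [[ 444.7 -198.4]
 [ 464.  -147.5]
 [ 559.9 -181.4]
 [ 535.5 -228.3]] [ 501.  -188.9   95. ]
blue [[121.7 315.3]
 [226.5 398.1]
 [341.  213.8]
 [224.7 140. ]] [228.5 266.8  11. ]
[[   0.     1.     0.3  -76. ]
 [   0.    -0.3    1.  -148.9]
 [   1.    -0.    -0.    -0.5]
 [   0.     0.     0.     1. ]] [[308.9   0.  262.3]
 [  0.  308.9 193.8]
 [  0.    0.    1. ]]
[-1.6 -0.  -2.8] [-611.6  -85.3 -465.4] -68.18516527093009
```

Emit:
arm_command --pt "-0.02 -0.02 -0.015 0" --pt "-0.038 -0.02 -0.028 0" --pt "-0.038 -0.02 -0.028 0" --pt "-0.038 -0.02 -0.028 0" --pt "-0.039 -0.005 -0.03 0" --claw 0

```text
time: 2.05
tool_pos: [307.0, -305.6, 320.4]
tcp_rot: [-1.567, 0.001, -2.762]
contact_force: [0.8, 0.2, -0.3]
grip_width: 91.8
```

Emit:
arm_command --pt "-0.039 0 -0.03 0" --pt "-0.039 0 -0.03 0" --pt "-0.039 0 -0.03 0" --pt "-0.039 0 -0.03 0" --pt "-0.039 0 -0.03 0"

```text
time: 2.55
tool_pos: [431.9, -92.7, 318.6]
tcp_rot: [-1.57, 0.001, -2.761]
contact_force: [0.6, -0.7, -0.0]
grip_width: 91.8
```

Emit:
arm_command --pt "-0.039 0 -0.03 0" --pt "-0.039 0 -0.03 0" --pt "-0.039 0 -0.03 0" --pt "-0.039 0 -0.03 0" --pt "-0.039 0 -0.03 0"

```text
time: 3.05
tool_pos: [557.2, 119.2, 318.3]
tcp_rot: [-1.57, 0.0, -2.761]
contact_force: [0.6, -0.9, 0.2]
grip_width: 91.8
```

Emit:
arm_command --pt "-0.02 0 -0.02 4" --pt "-0.01 0 -0.01 4" --pt "0 0 0 2" --pt "0 0 0 0"

```text
time: 3.45
tool_pos: [574.1, 156.3, 317.8]
tcp_rot: [-1.571, -0.001, -2.935]
contact_force: [-0.2, 0.0, -0.5]
grip_width: 91.6
```

```bash
cat > c.py <<'E'
from h import *
np.set_printoptions(precision=1,suppress=True)
p=cap('wrist'); save(p,'w1.png',s=1.3)
hsv=cv2.cvtColor(p['img'],cv2.COLOR_RGB2HSV)
m=cv2.inRange(hsv,(60,70,30),(90,255,255)); n,l,st,_=cv2.connectedComponentsWithStats(m)
i=1+st[1:,4].argmax(); c=max(cv2.findContours((l==i).astype(np.uint8),0,1)[0],key=cv2.contourArea)
hull=cv2.convexHull(c)[:,0]; print(st[i])
X=np.array([ray(p,q,57)[:2] for q in hull],np.float32); print(cv2.minAreaRect(X))
for k in ['lid','lid_knob','pan']:
    for d in vision.find_in(p,k)[:2]: x=w(p,d['xyz']); print(k,d['confidence'],x,proj(p,x))
mk=vision.regions_of(p,'lid_knob')
for z in mk[:2]: v,u=np.nonzero(z['mask']); print(z['confidence'],u.min(),u.max(),v.min(),v.max())
g=(p['img'].max(2)<60)&cv2.drawContours(np.zeros(m.shape,np.uint8),[hull[:,None]],-1,1,-1).astype(bool)
v,u=np.nonzero(g); print('dark',len(u),u.mean(),v.mean(),ray(p,(u.mean(),v.mean()),82)); np.save('/tmp/g',g)
print(proj(p,np.array([585,172,79])))
s=cap('scene')
for q in [(558,238),(612,275),(640,250)]: print('cab',ray(s,np.array(q)/1.5,0))
E
python3 c.py
```

```text
[  192    67   113   160 15141]
((582.7921142578125, 172.71383666992188), (203.99147033691406, 134.4936981201172), 15.882609367370605)
lid 0.91 [268.  236.6   8.7] [182.3 315.3]
lid 0.62 [592.2 173.5  56.1] [253.1 144.7]
lid_knob 0.82 [381.3 526.2   9.6] [ 11.2 225.2]
lid_knob 0.81 [263.3 235.8  15.2] [181.5 320. ]
pan 0.66 [685.7 193.4  34.3] [252.7  68.9]
0.96 143 221 297 333
0.72 0 29 198 238
dark 448 251.87053571428572 155.04464285714286 [582.8 172.4  82. ]
[252.6 153. ]
cab [605.9 651.5   0. ]
cab [780.  642.3   0. ]
cab [778.3 772.7   0. ]
```

View pics/w1.png

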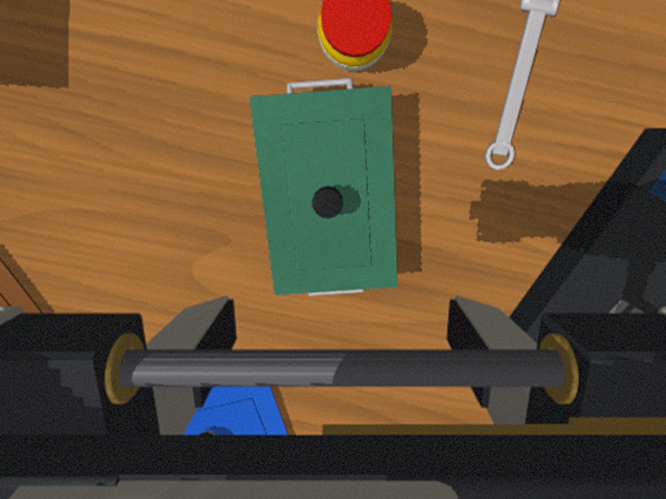

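The crop confirms the green lid, with its knob at (251,155) px, which is world (583,172). The rectangle fit gives 204 x 134 mm, so the size matches. I'm descending to grip the knob.

Emit:
arm_command --pt "-0.006 0.03 -0.007 0" --pt "-0.006 0.045 -0.007 0" --pt "0 0.045 0 0" --pt "0 0.045 0 0" --pt "0 0.03 0 0"

```text
time: 4.25
tool_pos: [581.5, 171.4, 120.1]
tcp_rot: [-1.571, -0.004, -2.935]
contact_force: [0.3, 0.2, 0.4]
grip_width: 91.8
```

Emit:
arm_command --pt "0 0.025 0 0" --pt "0 0.017 0 0" --pt "0 0.01 0 0" --pt "0 0 0 0"

```text
time: 4.65
tool_pos: [582.4, 171.5, 70.1]
tcp_rot: [-1.571, -0.002, -2.936]
contact_force: [0.6, 0.6, -1.0]
grip_width: 92.0
```

Emit:
arm_command --pt "0 0 0 0" --pt "0 0 0 0" --pt "0 0 0 0" --pt "0 0 0 0" --pt "0 0 0 0" --claw 255

```text
time: 5.15
tool_pos: [583.2, 171.9, 71.6]
tcp_rot: [-1.571, 0.001, -2.935]
contact_force: [0.3, 0.2, 0.1]
grip_width: 56.3
```

Emit:
arm_command --pt "0 0 0 0" --pt "0 0 0 0" --pt "0 0 0 0" --pt "0 0 0 0" --pt "0 0 0 0"

```text
time: 5.65
tool_pos: [583.0, 171.9, 71.2]
tcp_rot: [-1.571, -0.0, -2.935]
contact_force: [-0.4, 0.4, 0.2]
grip_width: 29.5
```

Emit:
arm_command --pt "0 -0.005 0 0" --pt "0 -0.01 0 0" --pt "0 -0.02 0 0" --pt "0 -0.03 0 0" --pt "0 -0.03 0 0"

```text
time: 6.15
tool_pos: [582.7, 171.8, 167.5]
tcp_rot: [-1.571, -0.001, -2.935]
contact_force: [-0.0, 0.5, -3.4]
grip_width: 29.2
```

Emit:
arm_command --pt "0.002 0 -0.02 0" --pt "0.004 0 -0.035 0" --pt "0.004 0 -0.04 0" --pt "0.004 0 -0.04 0" --pt "0.004 0 -0.04 0"

```text
time: 6.65
tool_pos: [528.9, 340.8, 166.9]
tcp_rot: [-1.571, 0.0, -2.936]
contact_force: [1.6, -0.9, -3.2]
grip_width: 29.1
```

Emit:
arm_command --pt "0.004 0.01 -0.035 0" --pt "0.003 0.02 -0.02 0" --pt "0 0.03 -0.008 0" --pt "0 0.03 0 0" --pt "0 0.02 0 0"

```text
time: 7.15
tool_pos: [508.6, 399.7, 54.4]
tcp_rot: [-1.57, -0.002, -2.934]
contact_force: [0.6, 0.2, -2.3]
grip_width: 29.4
```

Emit:
arm_command --pt "0 0.015 0 0" --pt "0 0.008 0 0" --pt "0 0.004 0 0" --pt "0 0 0 0"

```text
time: 7.55
tool_pos: [510.1, 399.7, 29.6]
tcp_rot: [-1.571, 0.001, -2.936]
contact_force: [0.9, -0.7, -2.6]
grip_width: 29.4
```

Emit:
arm_command --pt "0 0.002 0 0" --pt "0 0.001 0 0" --pt "0 0 0 0"

```text
time: 7.85
tool_pos: [510.0, 399.8, 26.6]
tcp_rot: [-1.571, 0.001, -2.935]
contact_force: [0.8, 0.1, -3.0]
grip_width: 29.3
```

Emit:
arm_command --pt "0 0.001 0 0" --pt "0 0.0005 0 0" --pt "0 0 0 0"

```text
time: 8.15
tool_pos: [509.9, 399.8, 25.2]
tcp_rot: [-1.571, 0.0, -2.935]
contact_force: [-0.5, -1.4, 2.3]
grip_width: 29.7
```

Emit:
arm_command --pt "0 0 0 0" --pt "0 0 0 0" --pt "0 0 0 0" --pt "0 0 0 0" --pt "0 0 0 0" --claw 100

```text
time: 8.65
tool_pos: [509.8, 399.7, 24.7]
tcp_rot: [-1.571, 0.0, -2.935]
contact_force: [-0.3, 0.3, -0.0]
grip_width: 55.2
```

Emit:
arm_command --pt "0 -0.01 0 0" --pt "0 -0.03 0 0" --pt "0 -0.045 0 0" --pt "0 -0.045 0 0" --pt "0 -0.045 0 0"

```text
time: 9.15
tool_pos: [509.6, 399.6, 202.3]
tcp_rot: [-1.571, 0.001, -2.935]
contact_force: [0.3, 0.2, -0.2]
grip_width: 55.7
```

Emit:
arm_command --pt "-0.006 -0.01 0.045 0" --pt "-0.006 0 0.045 0" --pt "-0.006 0 0.045 0" --pt "-0.006 0 0.045 0" --pt "0 0 0 0"

```text
time: 9.65
tool_pos: [572.1, 223.2, 210.7]
tcp_rot: [-1.569, 0.001, -2.941]
contact_force: [0.5, -0.3, -0.8]
grip_width: 55.6
```

```bash
cat > d.py <<'E'
from h import *
import sys
np.set_printoptions(precision=1,suppress=True)
print(tool()[:3,3], bot.get_obs()['tcp_rot'])
p=cap('wrist'); save(p,sys.argv[1],s=1.4)
for k in ['lid','lid_knob','pan','spindle','journal_end']:
    for d in vision.find_in(p,k)[:2]: x=w(p,d['xyz']); print(k,d['confidence'],x,proj(p,x))
E
python3 d.py w2.png
```

```text
[572.1 223.2 210.7] [-1.6  0.  -2.9]
lid 0.65 [536.1 399.3  11.9] [106.4 171.2]
lid 0.52 [338.3 480.4  13.1] [ 34.8 304.4]
lid_knob 0.76 [537.7 401.8  12.8] [103.8 169.5]
lid_knob 0.57 [336.8 480.6  10.8] [ 35.9 304.2]
pan 0.65 [602.4 175.5   1.3] [308.1 151.8]
spindle 0.91 [597.4 179.5  34.2] [307.8 160.5]
journal_end 0.77 [595.2 176.5  37.7] [310.5 163.6]
```

View pics/w2.png

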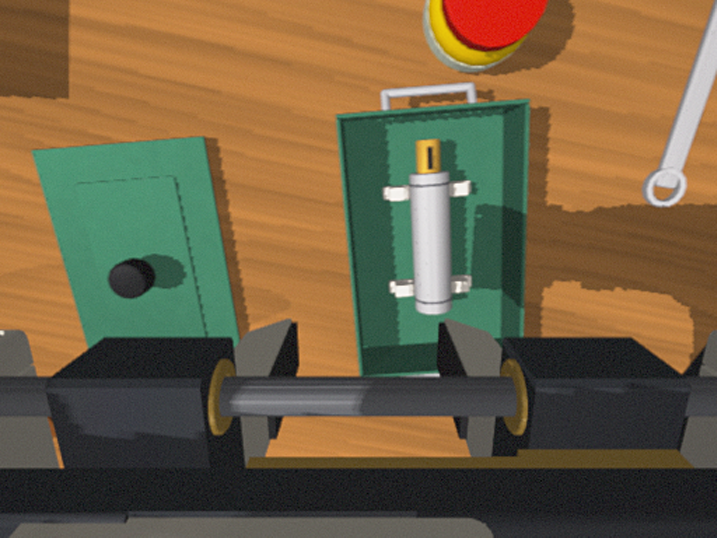

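The lid lies flat on the bench, knob up. The journal (gold, at (305,112) px in the raw picture) points to the far +x end, and the barrel's midline runs from about (306,128) to (310,222) px. Next: measure the axis.

```bash
cat > e.py <<'E'
from h import *
np.set_printoptions(precision=2,suppress=True)
p=cap('wrist')
r=vision.regions_of(p,'spindle')
m=r[0]['mask']; v,u=np.nonzero(m); print(r[0]['confidence'],len(u),u.min(),u.max(),v.min(),v.max())
rows=np.arange(v.min(),v.max()+1); L=np.array([u[v==q].min() for q in rows]);Rr=np.array([u[v==q].max() for q in rows])
print([(a,b,c) for a,b,c in zip(rows,L,Rr)][::6])
mid=(L+Rr)/2.; X=np.array([ray(p,(a,b),25) for a,b in zip(mid,rows)])
sel=(Rr-L>20)&(rows>rows[0]+8)
vx,vy,x0,y0=cv2.fitLine(X[sel][:,:2].astype(np.float32),cv2.DIST_HUBER,0,.01,.01).ravel(); print('yaw',np.degrees(np.arctan2(vy,vx)),x0,y0)
print('ends z25',X[0],X[-1], 'top line z40',ray(p,(mid[0],rows[0]),40))
t=tool();print(t[:3,3],np.degrees(R.from_matrix(t[:3,:3]).as_euler('xyz')))
hsv=cv2.cvtColor(p['img'],cv2.COLOR_RGB2HSV)
b=cv2.inRange(hsv,(15,120,90),(30,255,255)); b[:95]=0;b[140:]=0;b[:,:290]=0;b[:,330:]=0; vv,uu=np.nonzero(b); print('brass',len(uu),uu.min(),uu.max(),vv.min(),vv.max())
for q in [(uu.mean(),vv.min()),(uu.mean(),vv.max())]: print(ray(p,q,34),ray(p,q,25))
# pan rim: corner pixels from the picture
for q in [(528,101),(338,115),(360,376)]: print('rim',ray(p,np.array(q)/1.4,54))
E
python3 e.py
```

```text
0.57 3266 300 331 97 223
[(np.int64(97), np.int64(317), np.int64(319)), (np.int64(103), np.int64(306), np.int64(322)), (np.int64(109), np.int64(305), np.int64(322)), (np.int64(115), np.int64(305), np.int64(322)), (np.int64(121), np.int64(304), np.int64(328)), (np.int64(127), np.int64(300), np.int64(330)), (np.int64(133), np.int64(300), np.int64(331)), (np.int64(139), np.int64(300), np.int64(330)), (np.int64(145), np.int64(301), np.int64(330)), (np.int64(151), np.int64(302), np.int64(329)), (np.int64(157), np.int64(302), np.int64(329)), (np.int64(163), np.int64(302), np.int64(329)), (np.int64(169), np.int64(302), np.int64(329)), (np.int64(175), np.int64(303), np.int64(329)), (np.int64(181), np.int64(303), np.int64(329)), (np.int64(187), np.int64(303), np.int64(329)), (np.int64(193), np.int64(303), np.int64(330)), (np.int64(199), np.int64(303), np.int64(330)), (np.int64(205), np.int64(304), np.int64(329)), (np.int64(211), np.int64(304), np.int64(329)), (np.int64(217), np.int64(304), np.int64(329)), (np.int64(223), np.int64(311), np.int64(322))]
yaw 15.573244 588.2761 174.61597
ends z25 [660.11 191.16  25.  ] [524.74 157.1   25.  ] top line z40 [659.38 193.61  40.  ]
[569.66 229.72 209.73] [ -90.     -0.   -168.07]
brass 355 306 322 99 122
[656.95 196.25  34.  ] [657.31 194.88  25.  ]
[635.1  190.55  34.  ] [634.85 189.02  25.  ]
rim [691.05 148.22  54.  ]
rim [656.8  268.92  54.  ]
rim [468.89 215.39  54.  ]
```

Emit:
arm_command --pt "0 0 0.018 0" --pt "0 0.01 0.03 0" --pt "0 0.02 0.01 0" --pt "0 0.02 0 -3.8" --pt "0 0 0 0"

```text
time: 10.55
tool_pos: [580.6, 170.3, 157.0]
tcp_rot: [-1.571, -0.006, -2.869]
contact_force: [-0.5, -1.2, -0.5]
grip_width: 55.9
```

Emit:
arm_command --pt "0 0 0 0" --pt "0 0 0 0"

```text
time: 10.75
tool_pos: [582.7, 171.9, 161.0]
tcp_rot: [-1.57, 0.002, -2.87]
contact_force: [1.1, 0.3, 0.3]
grip_width: 55.7
```

```bash
cat > f.py <<'E'
from h import *
np.set_printoptions(precision=2,suppress=True)
p=cap('wrist'); save(p,'w3.png',s=1.3)
t=tool();print(t[:3,3],np.degrees(R.from_matrix(t[:3,:3]).as_euler('xyz')))
hsv=cv2.cvtColor(p['img'],cv2.COLOR_RGB2HSV)
g=((hsv[...,1]<45)&(hsv[...,2]>90)).astype(np.uint8)
for r in vision.regions_of(p,'spindle')[:1]:
    m=r['mask']; print(r['confidence'])
    m=m&(g>0)
    v,u=np.nonzero(m); print(u.min(),u.max(),v.min(),v.max())
    P=[]
    for q in range(v.min()+6,v.max()-5):
        a=u[v==q]
        if len(a)>15: P.append(ray(p,((a.min()+a.max())/2,q),28)[:2])
    vx,vy,x0,y0=cv2.fitLine(np.array(P,np.float32),cv2.DIST_HUBER,0,.01,.01).ravel(); print('yaw',np.degrees(np.arctan2(vy,vx)),x0,y0, P[0],P[-1])
b=cv2.inRange(hsv,(15,120,70),(32,255,255)); n,l,st,c=cv2.connectedComponentsWithStats(b)
for i in range(1,n):
    if st[i,4]>120:
        x,y,ww,hh,_=st[i]; print('brass',st[i],ray(p,(x+ww/2,y),30),ray(p,(x+ww/2,y+hh),34))
E
python3 f.py
```

```text
[582.7  171.92 161.05] [ -89.98    0.13 -164.41]
0.69
246 278 126 244
yaw 15.725631 594.08545 176.52953 [630.61 186.75] [530.73 158.55]
brass [    0     0   512   269 57901] [729.51 218.71  30.  ] [499.09 156.01  34.  ]
brass [229  62  24   9 138] [681.94 218.84  30.  ] [674.83 216.73  34.  ]
brass [252  62  41   8 181] [689.02 193.35  30.  ] [682.61 191.63  34.  ]
brass [252  99  20  29 485] [658.05 193.9   30.  ] [634.58 187.38  34.  ]
brass [148 257  20  54 548] [483.43 254.1   30.  ] [423.61 242.17  34.  ]
brass [358 257  19  54 549] [540.04  50.97  30.  ] [482.72  30.3   34.  ]
brass [ 176  297  319   37 6161] [487.37  66.49  30.  ] [446.21  52.96  34.  ]
```

View pics/w3.png

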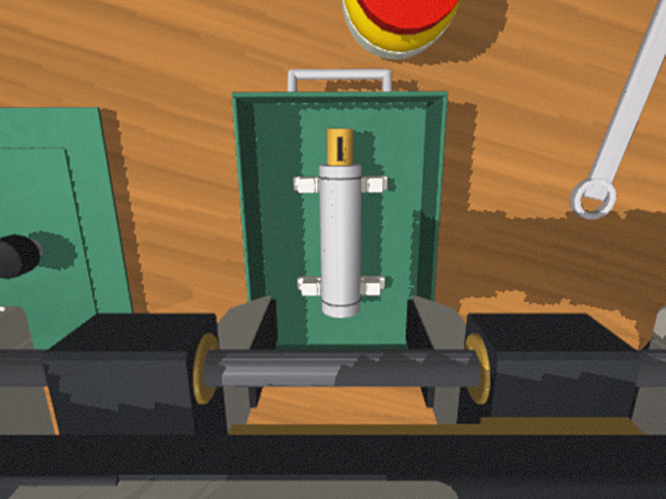

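The picture shows the spindle centred between the fingers, with its barrel between about (258,128) and (262,244) px. It is about 1 mm off sideways and the yaw matches. I'm going down so the fingertips are about 5 mm below the axis, which lets them clear the V-block's top later.

Emit:
arm_command --pt "0 0.025 -0.001 0" --pt "0 0.035 0 0" --pt "0 0.03 0 0" --pt "0 0.02 0 0" --pt "0 0.012 0 0"

```text
time: 11.35
tool_pos: [581.3, 172.8, 36.5]
tcp_rot: [-1.571, -0.001, -2.869]
contact_force: [0.3, -0.7, -0.6]
grip_width: 56.0
```

Emit:
arm_command --pt "0 0.007 0 0" --pt "0 0.003 0 0" --pt "0 0 0 0" --pt "0 0 0 0"

```text
time: 11.75
tool_pos: [582.4, 172.7, 28.7]
tcp_rot: [-1.57, 0.002, -2.869]
contact_force: [-0.7, 0.4, -0.6]
grip_width: 55.9
```

Emit:
arm_command --pt "0 0.001 0 0" --pt "0 0 0 0" --pt "0 0 0 0" --pt "0 0 0 0" --pt "0 0 0 0" --claw 255

```text
time: 12.25
tool_pos: [581.9, 172.3, 26.9]
tcp_rot: [-1.57, 0.0, -2.869]
contact_force: [0.5, -2.0, 1.9]
grip_width: 29.4
```

Emit:
arm_command --pt "0 0 0 0" --pt "0 0 0 0" --pt "0 0 0 0" --pt "0 0 0 0" --pt "0 0 0 0"

```text
time: 12.75
tool_pos: [581.9, 172.4, 26.9]
tcp_rot: [-1.57, 0.0, -2.869]
contact_force: [0.9, -3.8, 2.7]
grip_width: 29.1
```

Emit:
arm_command --pt "0 -0.003 0 0" --pt "0 -0.005 0 0" --pt "0 -0.01 0 0" --pt "0 -0.01 0 0" --pt "0 0 0 0"

```text
time: 13.25
tool_pos: [582.9, 173.0, 56.8]
tcp_rot: [-1.57, 0.004, -2.869]
contact_force: [0.4, -0.6, -4.9]
grip_width: 28.9
```

The spindle is held: the load reads -4.9 N and the grip width 28.9 mm. I'm lifting, turning it towards the V's direction and hovering to the side of the V-block for a close look.

Emit:
arm_command --pt "0 -0.02 0 0" --pt "0 -0.035 0 0" --pt "0 -0.04 0 2" --pt "0 -0.04 0 5" --pt "0 -0.03 0 6"

```text
time: 13.75
tool_pos: [582.1, 172.8, 222.6]
tcp_rot: [-1.571, 0.003, -3.1]
contact_force: [0.2, 0.5, -6.0]
grip_width: 29.4
```

Emit:
arm_command --pt "0 -0.015 0 6" --pt "0 0 0 6" --pt "0 0 0 5" --pt "0 0 0 3.2" --pt "-0.002 0 0.02 0"

```text
time: 14.25
tool_pos: [577.4, 154.6, 234.5]
tcp_rot: [-1.572, -0.0, 2.835]
contact_force: [0.4, -1.0, -5.5]
grip_width: 29.5
```

Emit:
arm_command --pt "-0.004 0 0.035 0" --pt "-0.005 0 0.04 0" --pt "-0.005 0 0.04 0" --pt "-0.005 0 0.04 0" --pt "-0.004 0 0.04 0"

```text
time: 14.75
tool_pos: [540.0, -41.2, 234.8]
tcp_rot: [-1.571, 0.0, 2.835]
contact_force: [0.4, -0.4, -4.5]
grip_width: 29.3
```

Emit:
arm_command --pt "-0.003 0 0.035 0" --pt "-0.002 0 0.02 0" --pt "0 0 0.005 0" --pt "0 0 0 0" --pt "0 0 0 0"

```text
time: 15.25
tool_pos: [527.3, -97.7, 234.7]
tcp_rot: [-1.571, -0.0, 2.835]
contact_force: [-0.8, 0.5, -5.2]
grip_width: 29.3
```

```bash
cat > g.py <<'E'
from h import *
np.set_printoptions(precision=1,suppress=True)
t=tool();print(t[:3,3],np.degrees(R.from_matrix(t[:3,:3]).as_euler('xyz')))
p=cap('wrist'); save(p,'w4.png',s=1.5); np.savez('w4.npz',img=p['img'],c2w=p['c2w'],camera_matrix=p['camera_matrix'])
for k in ['vblock','vee_seat','flank_left','flank_right','spindle','bushing']:
    for d in vision.find_in(p,k)[:2]: x=w(p,d['xyz']); print(k,d['confidence'],x,proj(p,x))
E
python3 g.py
```

```text
[527.3 -97.7 234.7] [-90.   -0.  162.4]
vblock 0.97 [ 490.5 -182.1   90.2] [355.  191.7]
vee_seat 0.72 [ 492.9 -183.1   90.4] [355.5 189.3]
vee_seat 0.5 [ 411.4 -251.7   67.6] [426.4 233.1]
flank_left 0.62 [ 491.  -182.1   90.6] [355.  191.4]
flank_left 0.59 [ 488.7 -175.7   88.5] [348.6 194.7]
flank_right 0.59 [698.9  -8.9   6. ] [140.2  44.6]
flank_right 0.57 [ 486.6 -189.7   85.7] [362.  191.8]
spindle 0.67 [ 561.6 -105.3  245. ] [255.3 193. ]
bushing 0.68 [ 412.4 -250.    65. ] [423.5 231.8]
bushing 0.44 [ 618.  -285.2   85.8] [438.2  20.1]
```

View pics/w4.png

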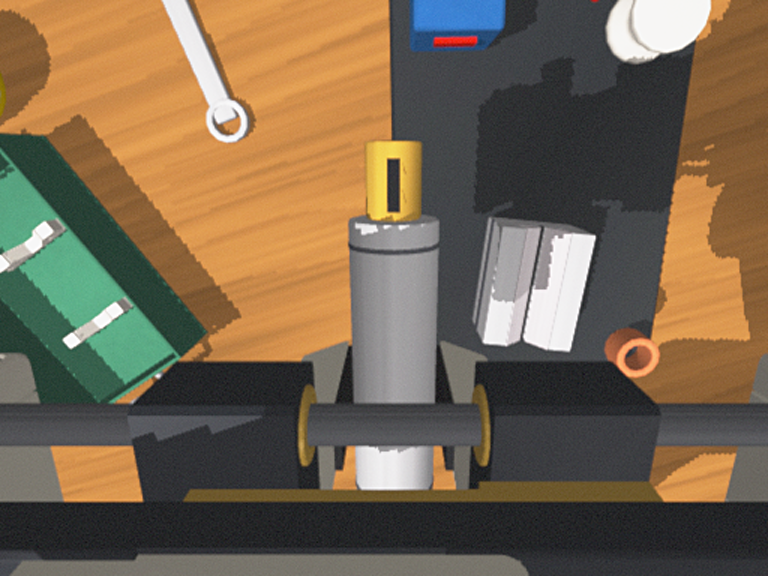

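The V-block is at raw px (315–397, 143–235) with its groove running from about (360,150) to (349,232). The spindle sits square in the fingers with the journal towards the gauge. I'm enlarging the block to read the groove.

Run:
```python
import numpy as np,cv2
im=np.load('w4.npz')['img'][135:243,305:410,::-1]
cv2.imwrite('pics/w4c.png',cv2.resize(im,None,fx=5.5,fy=5.5,interpolation=cv2.INTER_CUBIC))
```

```text
(no output)
```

View pics/w4c.png

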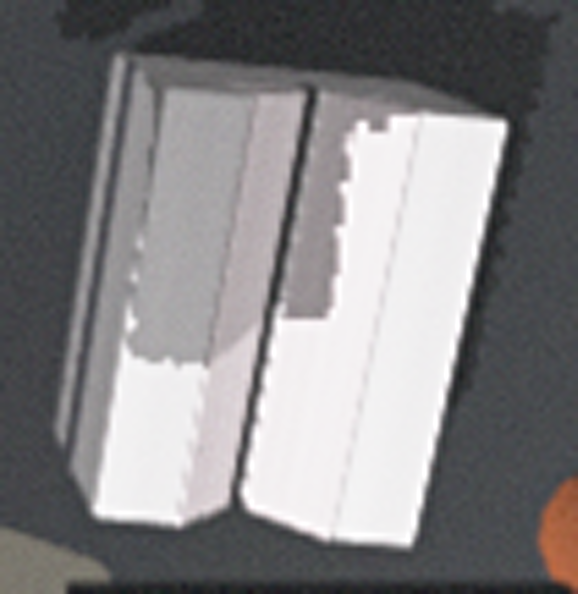

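```bash
cat > k.py <<'E'
from h import *
np.set_printoptions(precision=1,suppress=True)
p=dict(np.load('w4.npz'))
f=lambda q,z: ray(p,(np.array(q)+.5)/5.5-.5+np.array([305,135]),z)[:2]
pts={'Lout':[(95,517),(158,88),95],'Ledge':[(183,525),(252,93),95],'Redge':[(332,540),(422,113),95],'Rout':[(412,547),(508,120),95],'bot':[(240,500),(312,90),81]}
C=[]
for k,(a,b,z) in pts.items():
    A,B=f(a,z),f(b,z); d=B-A; print(k,A,B,'len',np.linalg.norm(d),'yaw',np.degrees(np.arctan2(d[1],d[0]))); 
    if z==95: C+= [A,B]
C=np.array(C); print('centre edges',C[2:6].mean(0),'centre outer',C[[0,1,6,7]].mean(0))
t=p['c2w']
E
python3 k.py
```

```text
Lout [ 464.4 -140.7] [ 537.7 -170.6] len 79.11432042875444 yaw -22.210093745266004
Ledge [ 458.  -155.7] [ 532.  -185.7] len 79.82371457043138 yaw -22.03082340857637
Redge [ 446.8 -181.2] [ 519.9 -212.6] len 79.52192666997482 yaw -23.253325906456297
Rout [ 441. -195.] [ 514.3 -226.4] len 79.70517676629561 yaw -23.20730669860897
bot [ 452.9 -169.1] [ 526.  -199.1] len 79.06402065702754 yaw -22.36139037745364
centre edges [ 489.2 -183.8] centre outer [ 489.4 -183.2]
```

Emit:
arm_command --pt "0 0.01 0 2" --pt "0 0.015 0 3" --pt "0.002 0.015 0.008 0" --pt "0 0.005 0.006 0" --pt "0 0 0 0"

```text
time: 16.1
tool_pos: [519.6, -111.2, 189.2]
tcp_rot: [-1.57, -0.001, 2.747]
contact_force: [-0.1, 0.2, -3.5]
grip_width: 29.6
```

Emit:
arm_command --pt "0 0 0 0" --pt "0 0 0 0"

```text
time: 16.3
tool_pos: [520.7, -110.8, 190.6]
tcp_rot: [-1.571, 0.002, 2.747]
contact_force: [0.3, 0.7, -4.5]
grip_width: 29.1
```

```bash
cat > l.py <<'E'
from h import *
np.set_printoptions(precision=1,suppress=True)
t=tool();print(t[:3,3],np.degrees(R.from_matrix(t[:3,:3]).as_euler('xyz')))
p=cap('wrist'); np.savez('w5.npz',img=p['img'],c2w=p['c2w'],camera_matrix=p['camera_matrix'])
q=proj(p,[489.3,-183.5,95]); print(q)
x0,y0=int(q[0])-60,int(q[1])-68; x0=min(x0,512-120); print(x0,y0)
save(p,'w5c.png',(x0,y0,x0+120,y0+118),5)
s=cap('wrist');
E
python3 l.py
```

```text
[ 520.7 -110.8  190.6] [-90.    0.1 157.4]
[357.5 198.5]
297 130
```

View pics/w5c.png

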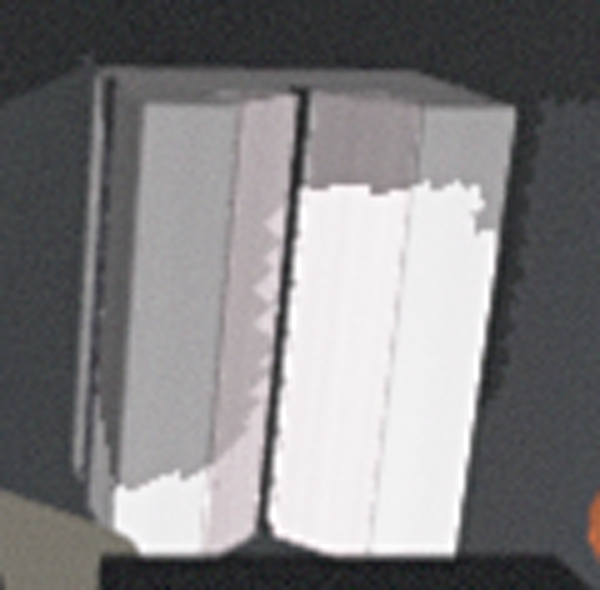

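The crop shows the block nearly aligned with the tool, groove from (302,92) to (268,520) in the crop. I'm fitting the edges again.

```bash
cat > k2.py <<'E'
from h import *
np.set_printoptions(precision=1,suppress=True)
p=dict(np.load('w5.npz'))
f=lambda q,z: ray(p,(np.array(q)+.5)/5-.5+np.array([297,130]),z)[:2]
pts={'Lout':[(118,480),(140,103),95],'Ledge':[(203,550),(239,105),95],'Redge':[(372,550),(422,105),95],'Rout':[(457,553),(515,105),95],'bot':[(268,520),(302,92),81]}
yaws=[]; u=np.array([np.cos(np.radians(-22.6)),np.sin(np.radians(-22.6))]); n=np.array([-u[1],u[0]]); c=np.array([489.3,-183.7])
for k,(a,b,z) in pts.items():
    A,B=f(a,z),f(b,z); d=B-A; yaws.append(np.degrees(np.arctan2(d[1],d[0])))
    print(k,'len',np.linalg.norm(d),'yaw',yaws[-1],'along',(A-c)@u,(B-c)@u,'side',(A-c)@n,(B-c)@n)
print(np.mean(yaws))
E
python3 k2.py
```

```text
Lout len 64.34069232883948 yaw -22.673556134300938 along -24.287826392661852 40.052812915142304 side 29.886482459829224 29.803882112191626
Ledge len 77.0389065979642 yaw -22.9158343218023 along -37.30624978403279 39.73148636519703 side 14.508869112863755 14.084205938686136
Redge len 77.02618445159213 yaw -22.78203970594637 along -37.301024918854914 39.72477076070918 side -14.688271701266224 -14.932998284903688
Rout len 77.58619301241868 yaw -22.777896398412906 along -37.864460328813195 39.72135870811149 side -29.435113453332487 -29.67600872074082
bot len 77.67521473451907 yaw -22.177873425843416 along -37.8784630362288 39.79464360112651 side -0.567080052897592 0.005186804154098795
-22.665439997261185
```

Both fits agree: V centre (489.2, -183.8) and yaw -22.7°. The block length reads 79.5 mm against the true 80 mm. I'm moving above the V, then down to just over the seat.

Emit:
arm_command --pt "0.001 0 0.015 0" --pt "0 0 0.025 0" --pt "0 0 0.02 0" --pt "0 0 0.012 0" --pt "0 0 0.008 0"

```text
time: 16.9
tool_pos: [488.0, -185.4, 189.9]
tcp_rot: [-1.571, 0.0, 2.746]
contact_force: [0.4, -0.1, -4.9]
grip_width: 29.4
```

Emit:
arm_command --pt "0 0.015 0 0" --pt "0 0.02 0 0" --pt "0 0.02 0 0" --pt "0 0.01 0 0" --pt "0 0.005 0 0"

```text
time: 17.4
tool_pos: [488.2, -183.9, 118.9]
tcp_rot: [-1.571, -0.001, 2.748]
contact_force: [-0.4, -0.2, -4.7]
grip_width: 29.2
```

Emit:
arm_command --pt "0 0 0 0" --pt "0 0 0 0" --pt "0 0 0 0"

```text
time: 17.7
tool_pos: [489.0, -184.5, 120.7]
tcp_rot: [-1.571, 0.002, 2.748]
contact_force: [-0.4, 0.3, -5.5]
grip_width: 29.1
```

Emit:
arm_command --pt "0 0.004 0 0" --pt "0 0.004 0 0" --pt "0 0.004 0 0" --pt "0 0.002 0 0" --pt "0 0 0 0"

```text
time: 18.2
tool_pos: [488.2, -184.1, 105.3]
tcp_rot: [-1.571, -0.001, 2.747]
contact_force: [0.1, -0.5, -5.1]
grip_width: 29.4
```

Emit:
arm_command --pt "0 0.001 0 0" --pt "0 0 0 0"

```text
time: 18.4
tool_pos: [488.6, -184.2, 104.9]
tcp_rot: [-1.571, 0.0, 2.747]
contact_force: [0.7, 0.5, -3.8]
grip_width: 29.3
```

Emit:
arm_command --pt "0 0.0005 0 0" --pt "0 0 0 0" --pt "0 0 0 0"

```text
time: 18.7
tool_pos: [488.7, -184.1, 104.6]
tcp_rot: [-1.571, 0.001, 2.747]
contact_force: [0.5, 2.2, 1.1]
grip_width: 29.3
```

Emit:
arm_command --pt "0 0.0005 0 0" --pt "0 0 0 0" --pt "0 0 0 0"

```text
time: 19.0
tool_pos: [488.7, -184.1, 104.5]
tcp_rot: [-1.571, 0.001, 2.747]
contact_force: [-0.7, 4.1, 5.6]
grip_width: 29.1
```

Emit:
arm_command --pt "0 0.0004 -0.0004 0" --pt "0 0 0 0" --pt "0 0 0 0"

```text
time: 19.3
tool_pos: [488.8, -184.0, 104.4]
tcp_rot: [-1.57, 0.001, 2.747]
contact_force: [-2.4, 3.2, 7.7]
grip_width: 28.9
```

Emit:
arm_command --pt "0 0.0003 0 0" --pt "0 0 0 0" --pt "0 0 0 0"

```text
time: 19.6
tool_pos: [488.8, -184.0, 104.4]
tcp_rot: [-1.57, 0.001, 2.747]
contact_force: [-3.1, 3.5, 10.7]
grip_width: 29.2
```

Emit:
arm_command --pt "0.0003 0.0003 -0.0002 0" --pt "0 0.0002 0 0" --pt "0 0 0 0" --pt "0 0 0 0" --pt "0 0 0 0"

```text
time: 20.1
tool_pos: [488.8, -184.0, 104.4]
tcp_rot: [-1.57, 0.002, 2.748]
contact_force: [-3.9, 2.7, 13.3]
grip_width: 29.4
```

```bash
cat > m.py <<'E'
from h import *
np.set_printoptions(precision=2,suppress=True)
for i in range(3):
    p=cap('wrist'); o=bot.get_obs(); t=tool(); print(o['time'],o['contact_force'],t[:3,:3].T@o['contact_force'],o['moment'],o['grip_width'],o['tool_pos'])
save(p,'w6.png',s=1.5)
for n in ['scene','side','wrist']:
    q=cap(n)
    if n=='side': save(q,'s6.png',(190,70,330,180),5)
    for k in ['lid','spindle','bushing','roller']:
        for d in vision.find_in(q,k)[:3]: print(n,k,round(d['confidence'],2),w(q,d['xyz']))
E
python3 m.py
```

```text
20.15 [-3.53  3.19 12.54] [  4.46 -12.55  -1.58] [ 0.44  0.82 -0.17] 29.13591666761322 [ 488.84 -184.    104.39]
20.2 [-3.07  2.39 13.16] [  3.72 -13.17  -1.02] [ 0.54  0.79 -0.11] 29.202444511373333 [ 488.85 -183.99  104.38]
20.25 [-3.65  2.92 13.63] [  4.46 -13.64  -1.29] [ 0.5   0.76 -0.12] 29.46104958381455 [ 488.83 -183.97  104.38]
scene lid 0.83 [331.03 579.97  10.47]
scene lid 0.82 [231.31 253.25  11.03]
scene lid 0.66 [521.04 393.9   10.35]
scene spindle 0.48 [ 522.61 -198.48  112.92]
scene roller 0.74 [ 634.03 -301.52   91.81]
side lid 0.95 [226.82 286.23  12.8 ]
side lid 0.93 [341.95 553.3   11.4 ]
side lid 0.84 [514.76 409.33   8.91]
side spindle 0.64 [ 462.1  -162.95  112.06]
side bushing 0.63 [ 413.63 -232.04   61.65]
side roller 0.65 [ 631.58 -282.02   76.34]
wrist spindle 0.91 [ 520.66 -197.57  115.47]
wrist spindle 0.48 [ 534.05 -103.76    0.3 ]
```

View pics/s6.png

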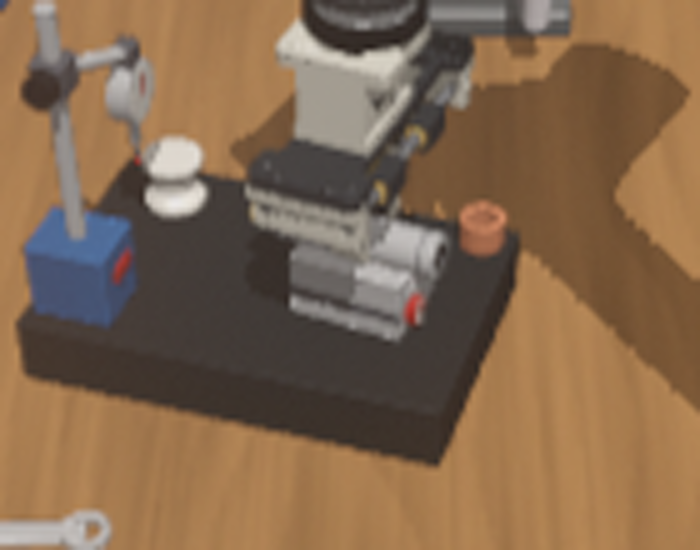

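View pics/w6.png

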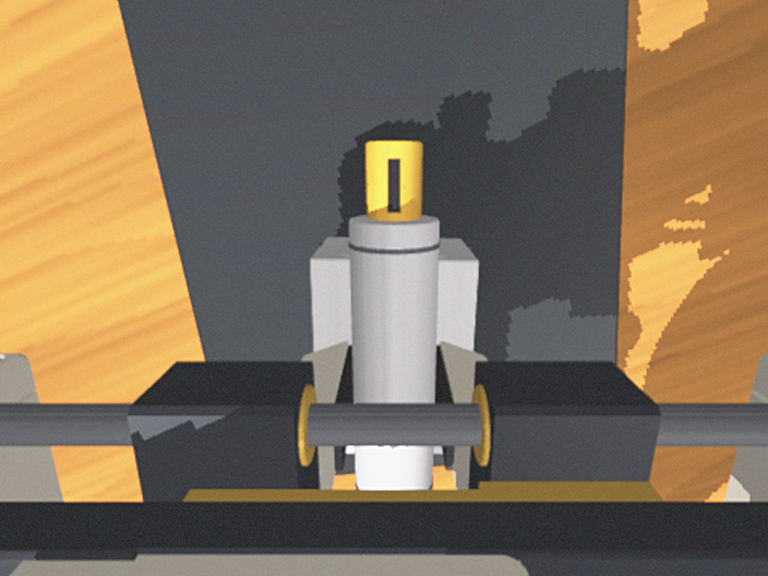

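The wrist view shows the barrel symmetric in the block (about 39 px of block on each side) and the journal towards the gauge. The side view shows it seated, with the bystanders in place. I'm adding a small push towards 15 N and checking the midway position.

Emit:
arm_command --pt "0 0.0003 -0.0001 0" --pt "0 0 0 0" --pt "0 0 0 0" --pt "0 0 0 0" --pt "0 0 0 0"

```text
time: 21.5
tool_pos: [488.9, -183.9, 104.3]
tcp_rot: [-1.57, 0.003, 2.747]
contact_force: [-4.4, 2.6, 14.0]
grip_width: 28.7
```

```bash
cat > n.py <<'E'
from h import *
np.set_printoptions(precision=2,suppress=True)
F=[]
for i in range(8):
    p=cap('wrist'); o=bot.get_obs(); F.append(tool()[:3,:3].T@o['contact_force'])
print(o['time'],np.mean(F,0),np.std(F,0),o['grip_width'],o['tool_pos'],np.linalg.norm(o['dq']))
u=np.array([np.cos(np.radians(-22.7)),np.sin(np.radians(-22.7)),0]); c=np.array([489.2,-183.8,0])
for n,q,z in [('barrel end top',(394,215),117.2),('journal end top',(394,141),111.2),('block end',(335,259),95),('block end R',(458,259),95)]:
    X=ray(p,np.array(q)/1.5,z); print(n,(X-c)@u, 'side',(X-c)@np.array([-u[1],u[0],0]))
E
python3 n.py
```

```text
21.9 [  5.35 -15.07  -0.99] [0.61 0.33 0.64] 29.18501917220741 [ 488.86 -183.9   104.28] 0.0036578952940090515
barrel end top 58.07279457511238 side -0.6361795446145676
journal end top 78.82155760615666 side -0.6069721517037026
block end 39.93205831785526 side 19.94274265414805
block end R 39.99117552582276 side -23.050795339828706
```

```bash
python3 -c "
from h import *
print(job.close_job()); o=bot.get_obs(); print(o['time'],o['contact_force'],o['tool_pos'])"
```

```text
the job is handed in; nothing more can be done
None
the job is handed in; nothing more can be done
```

The spindle is in the V-block, journal towards the gauge, and I handed the job in at about 22 s with the gripper still holding it and pressing down. The hand-in gave no verdict.

**Lid:** I lifted the green lid off by its knob and set it flat on the bench at about (510, 400) mm. The pictures show it flat and knob up, and the fingers were clear of it.

**Spindle:** I gripped it at mid-barrel, turned it to the block's direction (about -22.7°) and lowered it slowly into the V.

**Last checks:**
- **Push:** 15.1 N down, steady. That works out to about 14 N on each flank, though I could not measure the flank forces directly.
- **Sideways and axial load:** about 1 N sideways, and about 5 N along the V that I took to be friction and left.
- **Position along the block:** the journal end measured 78.8 mm from the seat (79 nominal). The barrel end measured 58 mm (55 nominal), so those two differ by about 3 mm; either way it is within the 12 mm limit.
- **Sideways position:** about 0.6 mm off centre, within the camera's calibration error and the 2 mm limit.
- **Fingertip clearance:** only about 1 mm above the block's top face, worked out from the tool height.
- **Bystanders:** the roller and bushing were in place in the last pictures. The wrench and jar were not re-measured, but the arm never went near them.

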